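Shift the bottle roller into third gear and start it

ROBOT

A 6-joint arm with a two-finger parallel gripper is mounted at the origin on a cart in front of the work surface, level with it; the furniture and walls round the work are solid. World frame = base frame: x ahead of the robot, y to its left, z up, the work surface at z = 0. Lengths are in m, angles in rad, forces in N, time in s.
With the tool pointing down it reaches from about 0.3 to 0.775 m from the base axis. Payload 14.6 kg.
Tool frame: the origin (TCP) lies at the centre of the arm's flange, where the gripper is bolted on; the fingertips stand 199 mm ahead of it and the grasp point (between the pads) lies 180 mm ahead of it; z points along the fingers, y is the line along which they close (so a half turn about z gives the same grasp; the last joint's range is limited). The gripper opens to 94 mm and grips with 3 to 60 N. Pads are 16 mm wide; open, the fingers measure 119 mm over their backs; the gripper's body (75 mm by 177 mm) begins 78 mm behind the grasp point.
Start: joints at [1.038, 0.3, 1.521, -0, 1.321, -0.067], TCP at [0.247, 0.491, 0.405] pointing down, gripper open.
Joint ranges: [-3.03, 3.03], [-0.79, 2.21], [0.23, 2.52], [-1.04, 4.18], [0, 3.07], [-2.55, 2.55]. Speed limits (rad/s): [2.22, 2.22, 2.57, 3.14, 3.14, 3.14].

INTERFACE

Orientations are given as [roll, pitch, yaw] about the fixed x, y, z axes, in that order (R = Rz(yaw) Ry(pitch) Rx(roll)).
In Python, from station import ctrl gives the robot as it stands. The module is installed in compiled form; this text tells all that it offers.
- The arm moves only by the tool servo_tool, never from a script. Its argument "motion" is a list of rows, each a list of 5 numbers: the closure, from 0 (fully open) to 1 (shut), then the shift along the world's x, y, z in cm, then the turn about the world's z in degrees. A call has 1 to 20 rows; each row is the pose to reach, as a shift and turn from the pose commanded when the call began; what a row does not reach only later rows make up. A row lasts 1/8 s, in which the tool goes at most 62.5 mm and 10.7 degrees, less where a joint would pass 70% of its speed; a pose out of reach is approached as far as the arm can. A call with a gripper value outside its range is refused whole. The fingers move at their own pace and stop on an object; "squeeze" is the grip in N (left out, the last holds). Time passes only in rows, so rows that repeat a pose let the fingers close. It gives the time, the measured TCP pose, the force, the opening and the grip force at its end, in the units of the state.
- ctrl.get_obs(): the state, without advancing time (a new reading comes with each control period).
- ctrl.camera(name): name is "scene" or "side" or "wrist"; returns a dict with "image" (384x512x3 uint8, red, green, blue), "fx", "fy", "cx", "cy" (pixels), "dist" ([k1, k2, p1, p2, k3] as OpenCV has them; the pictures are not rectified), "camera_from_world" (4x4, takes a point from world to camera coordinates); the wrist camera has in their place "hand_eye" (4x4, takes a point from camera to tool coordinates, whose origin is the TCP and whose axes are the flange's). Camera axes: x right, y up, looking along -z (the intrinsics and any distortion apply to the point x, -y, -z); pixel columns grow to the right and rows downward; lengths in m; the calibration is good to about 2 mm. A picture is of the moment at which its call begins: read the wrist's pose just before it. There is no depth.
- ctrl.hand_in(): hands the job in; it is judged then, once.
The state is a dict: "time_s": time; "qpos": joint angles; "joint_vel": joint speeds; "tau": joint torques, N m; "ee_pos": TCP position; "eef_rot": TCP orientation; "force": force on the tool from outside, world axes, zero at the start; "moment": the same for the moment, N m; "grip_width": finger opening in m; "grip_force": force on a finger pad.
Only numpy, scipy, OpenCV 4.12 (cv2) and the standard library are available. Lean on these libraries where they do the work, as an engineer would, in place of code of your own. Each camera call takes 0.05 s, during which the arm holds its last target. There are 200 camera calls.

TASK

The gear lever of the bench bottle roller has been left somewhere in the left-hand track of its H-shaped gate. With the fingertips only, push the lever (never pinch it) along the track to the cross passage, over to the right-hand track and on, away from you, fully home into third gear, the far right slot; only then press the round white start button all the way down and let it come up again. Push gently, and leave the amber bottle on the rollers and the bottles and pot standing round the machine where they are.

Things in the scene. Friction and masses are not known exactly. Their poses are not given: they have to be found in the camera images.
- bottle_roller: Bench bottle roller, fixed: a white gearbox 130 x 130 mm, top 80 mm high, a lower control panel (top 51 mm) in front of it and a bed of two black rollers to its left. Origin on the worktop straight below the lever's pivot (pivot 22 mm up); x points to its back, away from the robot, y to its left along the rollers, z up.
- gate_centre (a point): Middle of the H-shaped gate, in a steel plate with its top (this point) 84.5 mm above the worktop; axes as the roller's. Two tracks along x with centre lines at y = +14 (left) and -14 mm (right), ends at x = +-24 mm, joined at x = 0 by a cross passage 14 mm wide. Play of the lever: 1.5 mm each side in a track, 2.5 mm in the passage; the teeth between have round ends. Far right slot (+x, -y, three dots) is third gear.
- gear_knob: Black ball knob, 32 mm across, on the 9 mm steel gear lever; origin at the ball's centre, 122 mm from the pivot, about 140 mm above the worktop; z along the lever. In the roller's frame x = 122 sin(gear_fore), y = -122 sin(gear_side) cos(gear_fore), z = 22 + 122 cos(gear_side) cos(gear_fore) mm. It stays where it is left; 2 to 4 N sideways on the knob moves it.
- gear_fore (a joint): Tilt of the lever along the tracks in rad: 0 in the cross passage, positive away from the robot (roller's +x), +0.29 fully home in a far slot, -0.29 in a near slot.
- gear_side (a joint): Tilt of the lever across the gate in rad: about -0.23 in the left track (at most -0.25), 0 midway, about +0.23 in the right track (at most +0.25).
- start_button (a joint): Travel of the start button in m: 0 up, 0.006 fully down; a spring brings it up again, 5 N holds it down.
- start_button_top (a point): Centre of the top of the round white start button, 28 mm across, in a black collar 44 mm across, pressed straight down; on the right of the control panel, in the roller's frame at x = -87, y = -30 mm, 72 mm above the worktop. The black dial 63 mm to its left is 18 mm high and has no part in this.
- amber_bottle: Amber screw-cap bottle, 46 mm thick and 88 mm long, lying loose on the two rollers, its top about 112 mm above the worktop; origin at the centre of its foot, its z axis along the bottle.
- sample_pot: White screw-lid sample pot, 47 mm across, 57 mm high, standing loose near the roller; origin at the centre of its foot.
- dropper: Dropper bottle with black collar and white teat, 25 mm across, 76 mm high, standing loose near the roller; origin at the centre of its foot.
- small_bottle: Small clear screw-cap reagent bottle, 35 mm across, 66 mm high, standing loose near the roller; origin at the centre of its foot.
Things that resemble listed ones, but are neither listed nor needed, are in the scene too. Leave any green or pink look-alike of the small_bottle alone.

How it is judged:
On the way, in this order (a step that is already met when the one before it is completed fails the run):
1. the lever is fully home in the far right slot (value of joint gear_fore above 0.25 rad and value of joint gear_side above 0.18 rad), for 0.2 s.
2. with the lever home the start button is pressed all the way down (all of step 1 and value of joint start_button above 0.0045 m), for 0.1 s.
At the end, for the whole second after the job is handed in: Lever fully home in the far right slot (gear_fore over 0.25, gear_side over 0.18 rad); start button pressed at least 4.5 mm after that and up again; amber bottle still on the rollers, pot and two bottles upright, at rest, within 20 mm of where they began (all of step 1 and value of joint start_button below 0.0015 m and linear speed of each of amber_bottle, sample_pot, dropper, small_bottle below 0.02 m/s and distance of each of amber_bottle, sample_pot, dropper, small_bottle from where it was at the start of the episode below 0.02 m and angle between each of sample_pot, dropper, small_bottle's own z axis and vertical below 0.2 rad); the robot touches nothing.
It fails at once if the start button is pressed down while the lever is not home in third gear (not (value of joint gear_fore above 0.25 rad and value of joint gear_side above 0.18 rad) and value of joint start_button above 0.0045 m).
It fails at once if the lever is pinched or forced (over 32 N between fingers and knob) (contact force between the fingers and gear_knob above 32 N).
It fails at once if the roller is struck or pressed hard (over 60 N) (contact force between any of the fingers, the arm and bottle_roller above 60 N).
It fails at once if the amber bottle or a bystander is moved by more than 20 mm or lifted (distance of any of amber_bottle, sample_pot, dropper, small_bottle from where it was at the start of the episode above 0.02 m).
It also fails if it takes over 61 s, if anything falls off the work surface, if the arm or the gripper's body presses on something with over 40 N, if the wrist force passes 120 N, or if a joint passes its speed limit or range.

## Working session

There is one attempt and no reset: what is moved stays moved. The work goes in short steps, Python scripts to look and compute and a tool call to move; the robot and the scene stay as the last step left them, time stands still between calls to the robot, and variables do not carry over. Pictures are saved under pics/ and viewed, at most 10 in all, crops included, and the job is handed in when it is done.

Besides the shell and the picture viewer there is one more tool, called as a command line: name --pt "numbers of a row" for each row, then --argument value for the rest. servo_tool: Moves the arm, as the interface text tells. Its arguments: {"type":"object","properties":{"motion":{"type":"array","items":{"type":"array","items":{"type":"number"}}},"squeeze":{"type":"number"}},"required":["motion"]}

```bash
mkdir -p pics; cat > h.py <<'E'
import numpy as np, cv2
from scipy.spatial.transform import Rotation as R
from station import ctrl
def shot(n):
    o=ctrl.get_obs(); c=ctrl.camera(n)
    if n=="wrist":
        T=np.eye(4); e=np.array(o["eef_rot"]); T[:3,:3]=R.from_euler("xyz",e).as_matrix() if e.size==3 else e.reshape(3,3)
        T[:3,3]=o["ee_pos"]; c["wc"]=T@np.array(c["hand_eye"])
    else: c["wc"]=np.linalg.inv(np.array(c["camera_from_world"]))
    c["K"]=np.array([[c["fx"],0,c["cx"]],[0,c["fy"],c["cy"]],[0,0,1.]]); return c
def ray(c,uv):
    p=cv2.undistortPoints(np.array([[uv]],float),c["K"],np.array(c["dist"],float))[0,0]
    d=c["wc"][:3,:3]@np.array([p[0],-p[1],-1.]); return c["wc"][:3,3],d/np.linalg.norm(d)
def onz(c,uv,z):
    o,d=ray(c,uv); return o+d*(z-o[2])/d[2]
def proj(c,P):
    q=np.linalg.inv(c["wc"])@np.append(P,1); 
    return cv2.projectPoints(np.array([[q[0],-q[1],-q[2]]]),np.zeros(3),np.zeros(3),c["K"],np.array(c["dist"],float))[0].ravel()
def tri(rs):
    A=sum(np.eye(3)-np.outer(d,d) for o,d in rs); b=sum((np.eye(3)-np.outer(d,d))@o for o,d in rs); return np.linalg.solve(A,b)
def save(c,f,box=None,s=1):
    im=c["image"][:,:,::-1]
    if box: im=im[box[1]:box[3],box[0]:box[2]]
    cv2.imwrite("pics/"+f,cv2.resize(im,None,fx=s,fy=s,interpolation=cv2.INTER_CUBIC))
E
python3 - <<'E'
from h import *
o=ctrl.get_obs(); print(o)
for n in("scene","side","wrist"):
    c=shot(n); save(c,n+"0.png",s=1.5); print(n,c["wc"].round(3).tolist(),c["fx"])
E
```

```text
{'time_s': 0.0, 'qpos': array([ 1.03837604e+00,  3.00471917e-01,  1.52156790e+00,  3.30177977e-05,
        1.32067597e+00, -6.65917682e-02]), 'joint_vel': array([8.63714680e-05, 1.10684798e-04, 2.05466513e-03, 9.51827416e-06,
       4.01064149e-04, 1.98588947e-04]), 'tau': array([-7.13307218e-04, -5.31808805e+01, -3.52730477e+01,  7.07691209e-02,
        2.44741532e-02, -1.02464121e-04]), 'ee_pos': array([0.24702216, 0.49137512, 0.40409133]), 'eef_rot': array([-3.14047415e+00, -1.06645940e-04,  2.67575589e+00]), 'force': array([-0.03028284,  1.09607227, -0.59065888]), 'moment': array([ 0.02247459, -0.02920831, -0.00572979]), 'grip_force': 0.0, 'grip_width': 0.09397220519520821}
scene [[0.776, 0.345, -0.528, -0.005], [-0.631, 0.44, -0.639, -0.559], [0.012, 0.829, 0.559, 0.662], [0.0, 0.0, 0.0, 1.0]] 466.9629280694476
side [[-1.0, -0.007, -0.014, 0.498], [-0.007, -0.633, 0.774, 0.798], [-0.014, 0.774, 0.633, 0.709], [0.0, 0.0, 0.0, 1.0]] 391.4060139471734
wrist [[0.448, -0.861, -0.24, 0.176], [0.894, 0.431, 0.122, 0.527], [-0.002, -0.269, 0.963, 0.384], [0.0, 0.0, 0.0, 1.0]] 297.5168140878512
```

View pics/scene0.png

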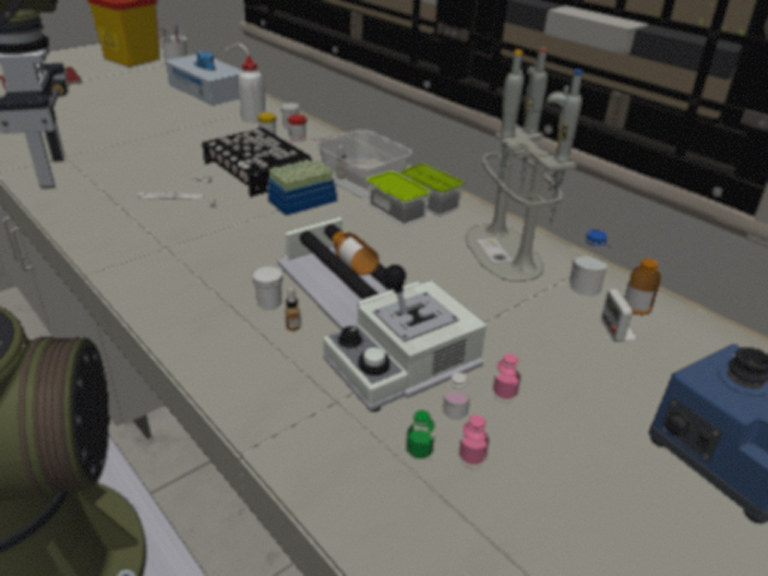

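View pics/side0.png

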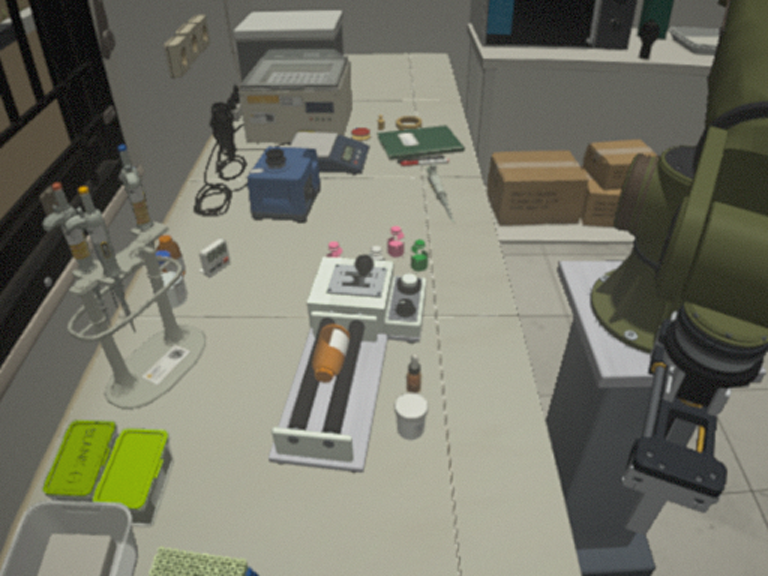

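The scene view shows the knob at about (396,275), the button at (374,357) and the dial at (350,334). The side view shows the knob at (364,264) and the button at (408,284). Both are at 1.5x scale. I'll zoom in on both.

```bash
python3 - <<'E'
from h import *
a=shot("scene")["image"][160:290,205:335,::-1]; b=shot("side")["image"][155:235,200:300,::-1]
cv2.imwrite("pics/z.png",np.hstack([cv2.resize(a,(400,400),interpolation=cv2.INTER_CUBIC),cv2.resize(b,(400,320),interpolation=cv2.INTER_CUBIC) if 0 else np.vstack([cv2.resize(b,(400,320),interpolation=cv2.INTER_CUBIC),np.zeros((80,400,3),np.uint8)])]))
E
```

```text
(no output)
```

View pics/z.png

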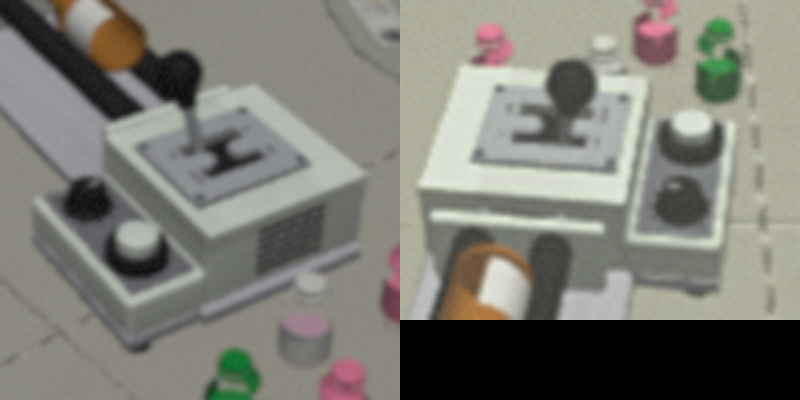

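```bash
cat > m.py <<'E'
from h import *
s=shot("scene"); d=shot("side")
S=lambda u,v:(205+u*130/400,160+v*130/400); D=lambda u,v:(200+(u-400)/4,155+v/4)
pts=dict(knob=((181,80),(571,86)),button=((138,234),(692,122)),FR=((208,237),(648,80)),FL=((106,130),(632,198)),BL=((252,87),(420,186)),BR=((365,172),(462,68)),
 pFL=((140,146),(617,171)),pBL=((247,88),(473,163)),pBR=((308,163),(499,87)),pFR=((203,203),(630,97)))
P={}
for k,(a,b) in pts.items():
    ra,rb=ray(s,S(*a)),ray(d,D(*b)); P[k]=tri([ra,rb]); z={'k':.14,'b':.072,'p':.0845}.get(k[0],.08)
    print(k,P[k].round(4),onz(s,S(*a),z).round(4)[:2],onz(d,D(*b),z).round(4)[:2])
g=np.mean([P[k] for k in P if k[0]=='p'],0); bx=np.mean([P[k] for k in('FR','FL','BL','BR')],0); print("gate",g,"box",bx)
e=lambda p,q:np.degrees(np.arctan2(*(P[q]-P[p])[1::-1]))
print("yaw",[e(*x) for x in(('FR','BR'),('FL','BL'),('pFR','pBR'),('pFL','pBL'))],[e(*x)-90 for x in(('FR','FL'),('BR','BL'),('pFR','pFL'),('pBR','pBL'))])
E
python3 m.py
```

```text
knob [0.5366 0.0347 0.1352] [0.5314 0.0292] [0.5365 0.041 ]
button [ 0.4611 -0.0119  0.0704] [ 0.4609 -0.0134] [ 0.4605 -0.0093]
FR [ 0.4892 -0.0484  0.0776] [ 0.4875 -0.0505] [ 0.489  -0.0449]
FL [0.5028 0.077  0.0835] [0.5097 0.0811] [0.5    0.0755]
BL [0.6315 0.0605 0.0774] [0.628  0.0576] [0.6314 0.063 ]
BR [ 0.6168 -0.0639  0.0783] [ 0.6167 -0.0651] [ 0.6154 -0.0602]
pFL [0.5116 0.0496 0.0817] [0.5123 0.0469] [0.5093 0.0551]
pBL [0.6044 0.0468 0.09  ] [0.6193 0.0541] [0.5994 0.0464]
pBR [ 0.5895 -0.0365  0.0824] [ 0.589  -0.0381] [ 0.5881 -0.0324]
pFR [ 0.5031 -0.0251  0.0825] [ 0.5042 -0.0268] [ 0.5011 -0.0204]
gate [0.5521113  0.00870144 0.08415734] box [0.56006784 0.00628302 0.07919253]
yaw [np.float64(-6.892559733296859), np.float64(-7.2975768810410955), np.float64(-7.477800039252454), np.float64(-1.7561131726546806)] [np.float64(-6.192784154682073), np.float64(-6.766610090769888), np.float64(-6.480762364776751), np.float64(-10.142488065739684)]
```

Roller yaw is about -6.8°, its origin about (0.5515, 0.008). The knob is near roller x = -18 mm in the left track. I'll go to a hover in front of the knob with the fingers shut.

servo_tool --pt "1 1 -2 0 3" --pt "1 3 -6 0 8" --pt "1 5.5 -10.5 0 14" --pt "1 8 -15.5 0 20" --pt "1 10.5 -20 0 20" --pt "1 13 -25 0 20" --pt "1 15.5 -30 0 20" --pt "1 18 -34.5 0 20" --pt "1 20.5 -39 0 20" --pt "1 22 -42.5 0 20" --pt "1 23 -44.2 0 20" --pt "1 23.3 -44.7 0 20" --pt "1 23.3 -44.7 0 20" --pt "1 23.3 -44.7 0 20" --squeeze 5

```text
time_s: 2.1
ee_pos: [0.4797, 0.0453, 0.4047]
eef_rot: [3.141, 0.0, 3.026]
force: [-0.4, 0.2, -0.1]
grip_width: 0.0003
grip_force: 0.0
```

```bash
python3 - <<'E'
from h import *
o=ctrl.get_obs(); print(o["ee_pos"],np.degrees(o["eef_rot"]),o["force"])
a=shot("wrist"); save(a,"w1.png",s=1.5)
for n,P in dict(gate=(.5515,.008,.0845),btn=(.4616,-.0115,.072),knob=(.5366,.0365,.139)).items(): print(n,proj(a,np.array(P)).round(1)*1.5)
E
```

```text
[0.47974362 0.0452978  0.40471307] [1.79994643e+02 1.74855944e-03 1.73379209e+02] [-0.41466953  0.20872109 -0.09757267]
gate [347.7 371.4]
btn [304.8  252.75]
knob [382.95 386.25]
```

View pics/w1.png

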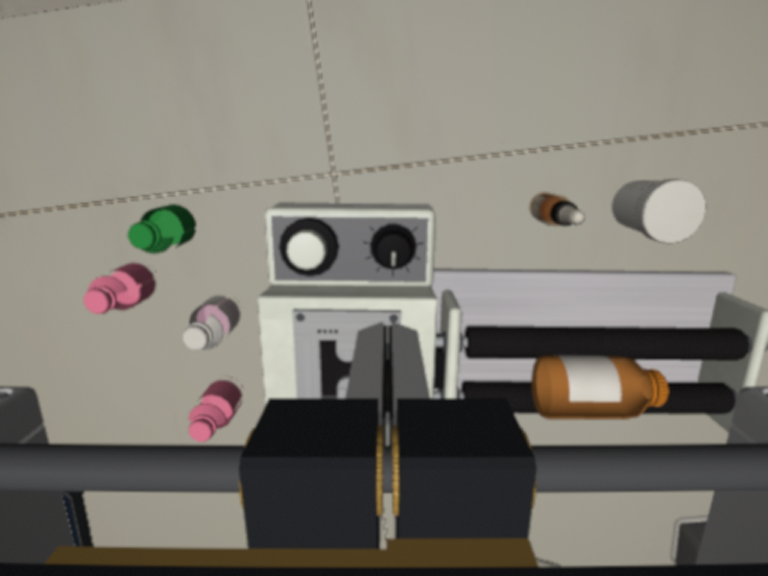

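The wrist view shows the button at (306,250), within 2 px of the prediction, and the panel edges lie parallel to the tool. Pose confirmed. I'll descend and start the push.

servo_tool --pt "1 0 0 -2 0" --pt "1 0 0 -5 0" --pt "1 0 0 -7.3 0" --pt "1 0 0 -7.8 0" --pt "1 0.5 -0.06 -7.8 0" --pt "1 1.5 -0.18 -7.8 0" --pt "1 2.4 -0.28 -7.8 0" --pt "1 3.0 -0.35 -7.8 0" --pt "1 3.3 -0.39 -7.8 0" --pt "1 3.6 -0.42 -7.8 0" --pt "1 3.8 -0.45 -7.8 0" --pt "1 4.0 -0.47 -7.8 0" --pt "1 4.2 -0.49 -7.8 0"

```text
time_s: 3.78
ee_pos: [0.5221, 0.0395, 0.3267]
eef_rot: [3.142, 0.0, 3.025]
force: [-2.0, 0.8, 2.4]
grip_width: 0.0006
grip_force: 1.3
```

```bash
cat > k.py <<'E'
from h import *
O=np.array([.5515,.008]);a=np.radians(-6.7);Rt=np.array([[np.cos(a),np.sin(a)],[-np.sin(a),np.cos(a)]])
o=ctrl.get_obs(); print("finger roller mm",(Rt@(o["ee_pos"][:2]-O)*1000).round(1),"z",o["ee_pos"][2]-.199,"F",o["force"].round(1),o["time_s"])
import sys
s=shot("scene"); d=shot("side")
A=s["image"][160:290,205:335,::-1]; B=d["image"][155:235,200:300,::-1]
for im,x0,y0,(cx,cy) in((A,205,160,proj(s,np.array([*O,.14]))),(B,200,155,proj(d,np.array([*O,.14])))): pass
cv2.imwrite("pics/"+sys.argv[1],np.hstack([cv2.resize(A,(400,400),interpolation=cv2.INTER_CUBIC),np.vstack([cv2.resize(B,(400,320),interpolation=cv2.INTER_CUBIC),np.zeros((80,400,3),np.uint8)])]))
E
python3 k.py z2.png
```

```text
finger roller mm [-32.9  27.9] z 0.12769375011104517 F [-2.   0.8  2.4] 3.775
```

View pics/z2.png

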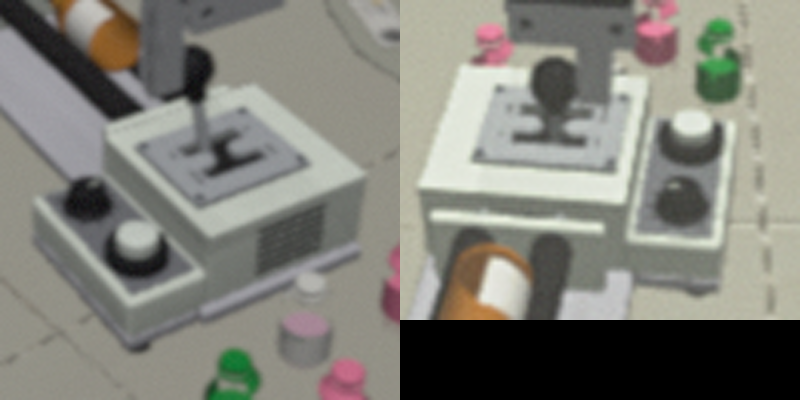

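The knob has moved to (553,83) in the side crop and the finger is in contact. I'll compute the knob's fore position from the side ray.

```bash
cat > kf.py <<'E'
from h import *
import sys
O=np.array([.5515,.008]);a=np.radians(-6.7);Rt=np.array([[np.cos(a),np.sin(a)],[-np.sin(a),np.cos(a)]])
def rol(p): return np.append(Rt@(p[:2]-O),p[2])*1000
if __name__=="__main__":
    d=shot("side"); s=shot("scene")
    for u,v in((571,86),(553,83)):
        o,r=ray(d,(200+(u-400)/4,155+v/4)); 
        P=min((o+r*t for t in np.arange(.4,1.5,.0005)),key=lambda p:abs(rol(p)[1]-28)); print(rol(P))
    # template: where knob would be for x=0,y=+-28, z=140 in crop pixels
    for x in(-20,-10,-5,0,5,35):
      for y in (28,-28):
        w=np.append(O+Rt.T@np.array([x,y])/1000,.141); p=proj(d,w);q=proj(s,w)
        print(x,y,"side",(400+(p-[200,155])*4).round(0)-[0,400],"scene",((q-[205,160])*400/130).round(0))
E
python3 kf.py
```

```text
[-18.28719516  28.01877556 137.74675965]
[ -7.30463897  28.16301078 139.27321085]
-20 28 side [574.  82.] scene [176.  71.]
-20 -28 side [586.  29.] scene [225. 112.]
-10 28 side [557.  81.] scene [188.  67.]
-10 -28 side [571.  28.] scene [238. 107.]
-5 28 side [549.  80.] scene [195.  65.]
-5 -28 side [563.  28.] scene [244. 105.]
0 28 side [541.  80.] scene [201.  63.]
0 -28 side [555.  27.] scene [250. 103.]
5 28 side [533.  79.] scene [207.  61.]
5 -28 side [547.  27.] scene [257. 100.]
35 28 side [484.  76.] scene [243.  48.]
35 -28 side [501.  24.] scene [293.  87.]
```

servo_tool --pt "1 0.2 -0.02 0 0" --pt "1 0.4 -0.05 0 0" --pt "1 0.6 -0.07 0 0" --pt "1 0.8 -0.09 0 0" --pt "1 0.8 -0.09 0 0" --pt "1 -0.2 0.02 0 0" --pt "1 -1.69 0.2 0 0" --pt "1 -1.5 2.2 0 0" --pt "1 -1.14 4.87 0 0" --pt "1 0.5 4.67 0 0" --pt "1 2.8 4.4 0 0" --pt "1 3.83 4.28 0 0" --pt "1 3.83 4.28 0 0"

```text
time_s: 5.6
ee_pos: [0.5602, 0.0822, 0.3264]
eef_rot: [-3.142, -0.0, 3.025]
force: [-0.2, -0.6, 0.2]
grip_width: 0.0003
grip_force: 0.0
```

```bash
python3 k.py z3.png
```

```text
finger roller mm [-0.  74.7] z 0.12738819044423505 F [-0.2 -0.6  0.2] 5.6
```

View pics/z3.png

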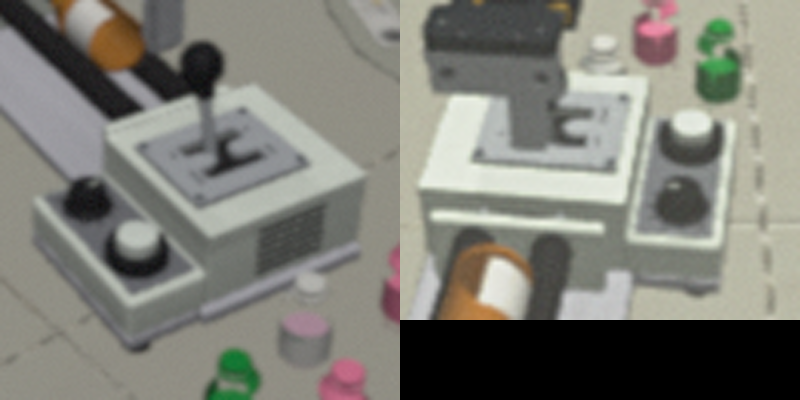

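The knob sits at scene crop (203,64), where the prediction for x ≈ 0 is (201,63), so it's lined up with the passage. Pushing across now.

servo_tool --pt "1 -0.12 -1.0 0 0" --pt "1 -0.19 -1.6 0 0" --pt "1 -0.23 -1.95 0 0" --pt "1 -0.27 -2.3 0 0" --pt "1 -0.31 -2.65 0 0" --pt "1 -0.35 -3.0 0 0"

```text
time_s: 6.45
ee_pos: [0.5568, 0.0522, 0.3267]
eef_rot: [3.141, 0.0, 3.025]
force: [1.0, 2.8, 2.9]
grip_width: 0.0005
grip_force: 1.4
```

servo_tool --pt "1 -0.05 -0.4 0 0" --pt "1 -0.09 -0.8 0 0" --pt "1 -0.14 -1.2 0 0" --pt "1 -0.19 -1.6 0 0" --pt "1 -0.23 -2.0 0 0" --pt "1 -0.28 -2.4 0 0" --pt "1 -0.33 -2.8 0 0"

```text
time_s: 7.32
ee_pos: [0.5535, 0.024, 0.3266]
eef_rot: [-3.142, -0.0, 3.025]
force: [0.4, 1.8, 1.5]
grip_width: 0.0007
grip_force: 1.1
```

servo_tool --pt "1 -0.04 -0.3 0 0" --pt "1 -0.07 -0.6 0 0" --pt "1 -0.11 -0.9 0 0" --pt "1 -0.14 -1.2 0 0" --pt "1 -0.18 -1.5 0 0" --pt "1 -0.18 -1.5 0 0"

```text
time_s: 8.07
ee_pos: [0.5517, 0.009, 0.3265]
eef_rot: [-3.141, -0.0, 3.025]
force: [-0.7, 0.2, -0.1]
grip_width: 0.0002
grip_force: 0.1
```

```bash
python3 k.py z4.png
```

```text
finger roller mm [0.1 1.1] z 0.12748160364359262 F [-0.7  0.2 -0.1] 8.075
```

View pics/z4.png

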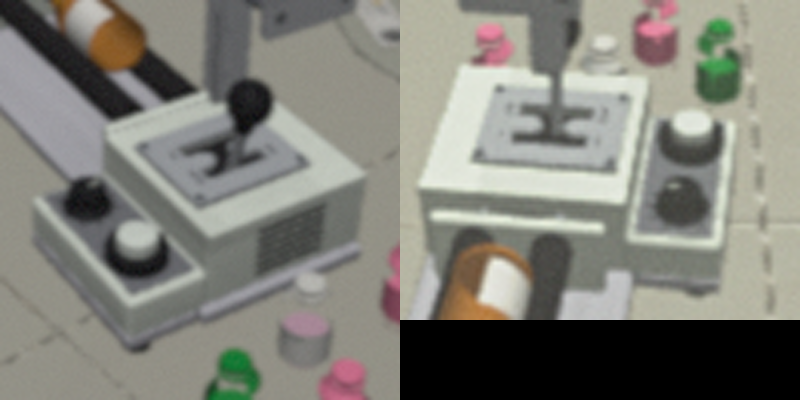

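The knob is at scene crop (250,103), exactly the prediction for the right track at x = 0. I'll go round behind it and push away from the robot.

servo_tool --pt "1 0.1 0.9 0 0" --pt "1 0.22 1.89 0 0" --pt "1 -1.5 2.09 0 0" --pt "1 -3.7 2.35 0 0" --pt "1 -4.75 2.47 0 0" --pt "1 -5.0 0.2 0 0" --pt "1 -5.31 -2.3 0 0" --pt "1 -4.3 -2.42 0 0" --pt "1 -3.32 -2.53 0 0" --pt "1 -2.9 -2.58 0 0" --pt "1 -2.5 -2.63 0 0" --pt "1 -2.1 -2.67 0 0" --pt "1 -1.7 -2.72 0 0" --pt "1 -1.3 -2.77 0 0"

```text
time_s: 9.93
ee_pos: [0.5389, -0.0184, 0.3267]
eef_rot: [3.142, -0.0, 3.025]
force: [-2.1, 1.1, 1.7]
grip_width: 0.0006
grip_force: 1.0
```

servo_tool --pt "1 0.4 -0.05 0 0" --pt "1 0.8 -0.09 0 0" --pt "1 1.1 -0.13 0 0" --pt "1 1.4 -0.16 0 0" --pt "1 1.6 -0.19 0 0" --pt "1 1.8 -0.21 0 0" --pt "1 1.8 -0.21 0 0"

```text
time_s: 10.8
ee_pos: [0.5568, -0.0205, 0.3266]
eef_rot: [-3.142, 0.0, 3.025]
force: [-2.5, 0.1, -1.6]
grip_width: 0.0007
grip_force: 0.9
```

```bash
python3 k.py z5.png
```

```text
finger roller mm [  8.6 -27.7] z 0.1276353851182705 F [-2.5  0.1 -1.6] 10.8
```

View pics/z5.png

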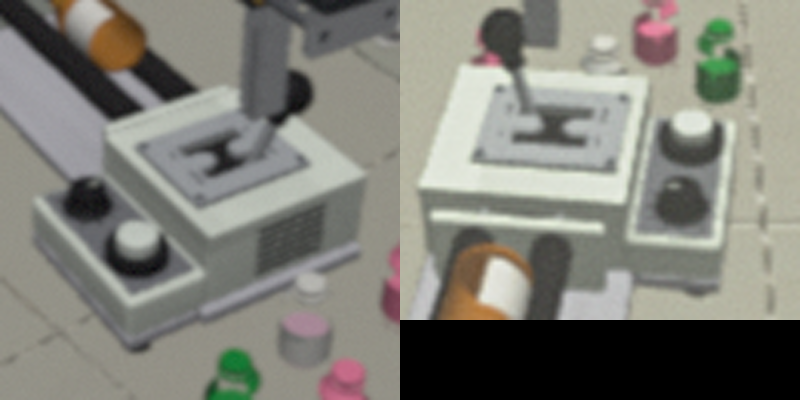

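The knob is at side crop (501,32), matching x ≈ 34–35 mm. I'll edge it onto the stop in 1 mm steps, watching the force.

servo_tool --pt "1 0.05 -0.01 0 0" --pt "1 0.1 -0.01 0 0"

```text
time_s: 11.15
ee_pos: [0.5577, -0.0206, 0.3266]
eef_rot: [-3.142, -0.0, 3.025]
force: [-1.7, 0.5, -1.5]
grip_width: 0.0006
grip_force: 1.1
```

servo_tool --pt "1 0.05 -0.01 0 0" --pt "1 0.1 -0.01 0 0"

```text
time_s: 11.4
ee_pos: [0.5587, -0.0207, 0.3266]
eef_rot: [-3.142, -0.0, 3.025]
force: [-3.8, 0.5, -2.1]
grip_width: 0.0005
grip_force: 1.7
```

servo_tool --pt "1 0.05 -0.01 0 0" --pt "1 0.1 -0.01 0 0"

```text
time_s: 11.65
ee_pos: [0.5596, -0.0208, 0.3265]
eef_rot: [-3.142, -0.001, 3.025]
force: [-5.0, 1.3, -0.8]
grip_width: 0.0005
grip_force: 2.9
```

servo_tool --pt "1 0.05 -0.01 0 0" --pt "1 0.1 -0.01 0 0" --pt "1 0.1 -0.01 0 0"

```text
time_s: 12.02
ee_pos: [0.5605, -0.0209, 0.3263]
eef_rot: [-3.142, -0.002, 3.025]
force: [-6.9, 1.2, -0.6]
grip_width: 0.0005
grip_force: 3.8
```

The force climbs steadily, so the lever is on its stop. Backing off and moving above the button.

servo_tool --pt "1 -0.3 0.03 0 0" --pt "1 -1.5 0.15 0 0" --pt "1 -4 0.4 0 0" --pt "1 -7 0.68 0 0" --pt "1 -9.2 0.87 0 0" --pt "1 -9.89 0.93 0 0" --pt "1 -9.89 0.93 -2 0" --pt "1 -9.89 0.93 -4 0" --pt "1 -9.89 0.93 -4.5 0" --pt "1 -9.89 0.93 -4.5 0"

```text
time_s: 13.28
ee_pos: [0.4621, -0.0117, 0.2819]
eef_rot: [-3.142, 0.0, 3.025]
force: [-0.4, -0.2, 0.6]
grip_width: 0.0006
grip_force: 0.0
```

```bash
python3 k.py z6.png
```

```text
finger roller mm [-86.5 -30. ] z 0.08293128123034971 F [-0.4 -0.2  0.6] 13.275
```

View pics/z6.png

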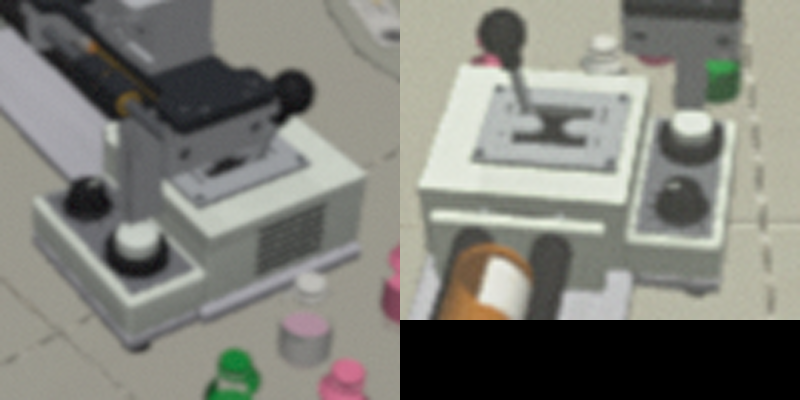

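The finger stands over the button (692,110 in the side crop) and the knob stays home at (500,33). Pressing in small steps.

servo_tool --pt "1 0 0 -0.7 0" --pt "1 0 0 -1.0 0" --pt "1 0 0 -1.2 0" --pt "1 0 0 -1.4 0" --pt "1 0 0 -1.55 0" --pt "1 0 0 -1.55 0"

```text
time_s: 14.12
ee_pos: [0.4618, -0.0116, 0.2662]
eef_rot: [-3.142, -0.0, 3.025]
force: [-2.1, -0.4, 4.0]
grip_width: 0.0005
grip_force: 2.2
```

servo_tool --pt "1 0 0 -0.1 0" --pt "1 0 0 -0.15 0" --pt "1 0 0 -0.15 0"

```text
time_s: 14.5
ee_pos: [0.4619, -0.0116, 0.2653]
eef_rot: [-3.142, 0.0, 3.025]
force: [-6.4, -0.0, 14.0]
grip_width: 0.0002
grip_force: 6.9
```

servo_tool --pt "1 0 0 -0.05 0" --pt "1 0 0 -0.05 0" --pt "1 0 0 1 0" --pt "1 0 0 3 0" --pt "1 -1 0 7 0" --pt "1 -2 0 10 0" --pt "1 -2 0 10 0" --pt "1 -2 0 10 0" --pt "1 -2 0 10 0"

```text
time_s: 15.62
ee_pos: [0.4419, -0.0116, 0.3635]
eef_rot: [3.142, -0.002, 3.025]
force: [0.3, 0.5, 0.5]
grip_width: 0.0005
grip_force: 0.0
```

```bash
python3 k.py z7.png; python3 - <<'E'
from h import *
s=shot("scene");d=shot("side")
from kf import rol
print(rol(tri([ray(s,(205+291*.325,160+92*.325)),ray(d,(225,155+33/4))])))
E
```

```text
finger roller mm [-106.5  -32.3] z 0.16449396915748454 F [0.3 0.5 0.5] 15.625
[ 35.42700333 -25.69591906 135.69257413]
```

View pics/z7.png

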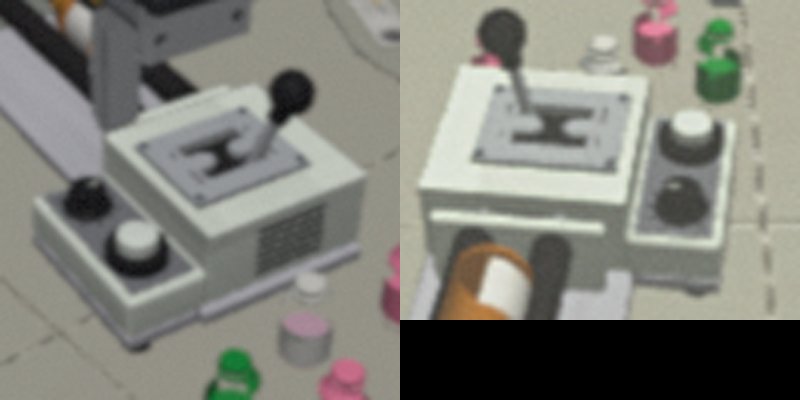

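The lever is home: the knob triangulates to x = 35 mm, y = -26 mm. The button is up again and nothing nearby has moved. Handing in.

```bash
python3 -c "
from station import ctrl
print(ctrl.hand_in())"
```

```text
the job is handed in; nothing more can be done
None
```

The job is handed in, with no verdict returned: by camera and force readings the lever is home in third gear, the button went fully down and came back up, and nothing in view around the machine moved (the pot and dropper were not in the final picture).

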